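# Shift the roller mill into third

### The arm

A 6-joint arm with a two-finger parallel gripper is mounted at the origin on a cart in front of the work surface, level with it; the furniture and walls round the work are solid. World frame = base frame: x ahead of the robot, y to its left, z up, the work surface at z = 0. Lengths are in m, angles in degrees, forces in N, time in s.
With the tool pointing down it reaches from about 0.4 to 0.825 m from the base axis. Payload 7 kg.
Tool frame: the origin (TCP) lies at the very end of the fingers, on their centre line; the grasp point (between the pads) lies 19 mm behind it (r.grasp_offset is the z of the grasp point in the tool frame, in m); z points along the fingers, y is the direction in which the jaws open and shut (so a half turn about z gives the same grasp; the last joint's range is limited). The gripper opens to 88 mm and grips with 3 to 60 N. Pads are 19 mm wide; open, the fingers measure 130 mm over their backs; the gripper's body (78 mm by 193 mm) begins 47 mm behind the grasp point.
Start: joints at [-58.092, 20.546, 0.682, 0, -70.136, -16.507], TCP at [0.179, -0.651, 0.227] pointing down, gripper open.
Joint ranges: [-176.03, 176.03], [-82.01, 121.73], [-58.28, 71.71], [-173.87, 95.51], [-174.79, -0.11], [-173.66, 173.66]. Speed limits (degrees/s): [136.94, 136.94, 172.46, 180, 180, 180].

### API

Orientations are given as [roll, pitch, yaw] about the fixed x, y, z axes, in that order (R = Rz(yaw) Ry(pitch) Rx(roll)).
In Python, from plant import r, capture, calibration, order gives the robot as it stands.
- The arm moves only by the tool servo_tool, never from a script. Its arguments are lists of equal length, an entry for each row: "grip": the closure, from -1 (fully open) to 1 (shut), so that 0 is half open; "translation": the shift along the tool's x, y, z in m, a list of three; "turn": the turn about the tool's z in rad. A call has 1 to 10 rows; each row is the pose to reach, as a shift and turn from the pose commanded when the call began, along the tool's axes at that moment; what a row does not reach only later rows make up. A row lasts 1/12 s, in which the tool goes at most 41.7 mm and 7.16 degrees, less where a joint would pass 70% of its speed; a pose out of reach is approached as far as the arm can. A call with a gripper value outside its range is refused whole. The fingers move at their own pace and stop on an object; "newtons" is the grip in N (left out, the last holds). Time passes only in rows, so rows that repeat a pose let the fingers close. It gives the time, the measured TCP pose, the force and the opening at its end, in the units of the state.
- r.get_state(): the state, without advancing time (a new reading comes with each control period).
- capture(name): name is "scene" or "side" or "wrist"; returns (picture, depth): 480x640x3 uint8, blue, green, red; 480x640 float32, m along the optical axis (not along the pixel's ray), 0 where there is no reading.
- calibration(name): a dict with "fx", "fy", "cx", "cy" (pixels), "view" (4x4, takes a point from world to camera coordinates). Camera axes: x right, y up, looking along -z (the intrinsics and any distortion apply to the point x, -y, -z); pixel columns grow to the right and rows downward; lengths in m; the calibration is good to about 2 mm. A picture is of the moment at which its call begins: read the wrist's pose just before it. calibration takes no time and is no camera call; for the wrist camera it gives the pose at the moment of the call.
- order.close_job(): hands the job in, once; it reports no verdict.
The state is a dict: "time_s": time; "joints": joint angles; "qd": joint speeds; "joint_torque": joint torques, N m; "tcp_pos": TCP position; "eef_rot": TCP orientation; "contact_force": force on the tool from outside, world axes, zero at the start; "moment": the same for the moment, N m; "gripper_width": finger opening in m.
Only numpy, scipy, OpenCV 4.12 (cv2) and the standard library are available. Lean on these libraries where they do the work, as an engineer would, in place of code of your own. Each camera call takes 0.05 s, during which the arm holds its last target.

### The job

Put the jar roller mill into third gear: push its gear lever with the fingertips out of the second slot (near left) to the middle of the H-shaped gate, across to the right, then forward (away from you) fully home into the third slot (far right), and leave it there. Only push the knob, gently, from one side at a time, never pinching it between the fingers, and leave the small beaker, the dropper bottle and the stopper standing where they are.

Things in the scene. Friction and masses are not known exactly. Their poses are not given: they have to be found in the camera images.
- mill: Jar roller mill: grey box fixed to the worktop, 215 (x) x 160 (y) x 84 mm high; at its far end two rubber rollers with a small bottle lying on them, beginning 80 mm forward of the origin, top 160 mm high. Origin: on the worktop under the middle of the H gate, 60 mm behind the front panel. Its x axis is forward (away from the robot, along the slots), y left, z up; its yaw varies.
- gate_middle (a point): Middle of the H gate, on top of its steel plate, 90 mm above the worktop. Two slots along x, centre lines 14 mm left and right of the middle, 14 mm wide, joined by a 14 mm wide cross channel. Raised pips number the slot ends: 1 far left, 2 near left, 3 far right, 4 near right. The round-nosed tongues between the slots stop the lever's stem.
- third_slot (a point): Where the stem's axis crosses the gate plate when the lever is home in the third slot: 18 mm forward and 14 mm right of the gate's middle, 90 mm above the worktop.
- knob (a point): Centre of the gear lever's black knob, a rounded square block 36 x 36 x 26 mm high on a 10 mm stem. It tilts about a pivot 25 mm above the worktop under the gate's middle, 125 mm from the knob's centre: 150 mm above the worktop when upright, 142 in a slot's end; underside 40 mm or so above the gate. From the middle it goes about 27 mm left or right, 34 mm forward or back. Axes tilt with it.
- fore_aft (a joint): Tilt of the lever along the mill's x, rad: 0 in the cross channel, about +0.27 fully forward (stop), -0.27 fully back. Starts between -0.26 and -0.14, in the near-left slot. Friction holds it where it is left; about 3 N at the knob moves it.
- across (a joint): Tilt of the lever across, rad: about -0.21 over the left slots (start), +0.21 over the right slots, stops at -0.24 and +0.24. It can cross only near fore_aft 0 (within about 0.05). Friction holds it where it is left; about 3 N at the knob moves it.
- beaker_pp: Small clear plastic beaker, 48 x 52 x 58 mm, standing loose to the right of the mill; origin at the centre of its underside. Leave alone.
- dropper: Small amber dropper bottle with black cap, 34 x 33 x 73 mm, standing loose in front of the mill on the right; origin at the centre of its underside. Leave alone.
- stopper: Small blue stopper, 29 mm across, 26 mm high, standing loose in front of the mill on the left; origin at the centre of its underside. Leave alone.

How it is judged (in metres and radians):
On the way, in this order (a step that is already met when the one before it is completed fails the run):
1. the lever has been pushed up to the middle of the gate, still on the left (value of joint fore_aft above -0.1 rad and value of joint across below -0.1 rad).
2. the lever has been pushed across to the right, in the cross channel (value of joint across above 0.16 rad and value of joint fore_aft between -0.12 and 0.15 rad), for 0.05 s.
3. the lever is forward in the third slot (value of joint across above 0.16 rad and value of joint fore_aft above 0.22 rad), for 0.1 s.
At the end, for the whole second after the job is handed in: The lever rests in the third (far right) slot: fore_aft above 0.22 rad of its 0.27, across above 0.16 rad; beaker, dropper bottle and stopper are within 20 mm of where they stood (all of step 3 and value of joint fore_aft below 0.3 rad and velocity of joint fore_aft between -0.02 and 0.02 rad/s and distance of each of beaker_pp, dropper, stopper from where it was at the start of the episode below 0.02 m); the robot touches nothing.
It fails at once if the beaker is moved more than 20 mm, lifted or tipped (distance of beaker_pp from where it was at the start of the episode above 0.02 m or angle between beaker_pp's own z axis and vertical above 0.5 rad).
It fails at once if the dropper bottle is moved more than 20 mm, lifted or tipped (distance of dropper from where it was at the start of the episode above 0.02 m or angle between dropper's own z axis and vertical above 0.5 rad).
It fails at once if the stopper is moved more than 20 mm, lifted or tipped (distance of stopper from where it was at the start of the episode above 0.02 m or angle between stopper's own z axis and vertical above 0.5 rad).
It fails at once if the knob is pinched: the fingers press on two opposite sides at once with more than 1 N ((contact force between the fingers and knob_near above 1 N and contact force between the fingers and knob_far above 1 N) or (contact force between the fingers and knob_left above 1 N and contact force between the fingers and knob_right above 1 N)).
It fails at once if the knob is pushed with more than 45 N (contact force between the fingers and knob_near above 45 N or contact force between the fingers and knob_far above 45 N or contact force between the fingers and knob_left above 45 N or contact force between the fingers and knob_right above 45 N).
It also fails if it takes over 58 s, if anything falls off the work surface, if the arm or the gripper's body presses on something with over 40 N, if the wrist force passes 120 N, or if a joint passes its speed limit or range.

## Working session

There is one attempt and no reset: what is moved stays moved. The work goes in short steps, Python scripts to look and compute and a tool call to move; the robot and the scene stay as the last step left them, time stands still between calls to the robot, and variables do not carry over. Pictures are saved under pics/ and viewed, and the job is handed in when it is done.

Besides the shell and the picture viewer there is one more tool, called after "Emit:" in YAML: its name, and indented under it one key for each argument. servo_tool: Moves the arm, as the interface text tells. Its arguments: {"type":"object","properties":{"grip":{"type":"array","items":{"type":"number"}},"translation":{"type":"array","items":{"type":"array","items":{"type":"number"}}},"turn":{"type":"array","items":{"type":"number"}},"newtons":{"type":"number"}},"required":["grip","translation","turn"]}

```bash
mkdir -p pics
python3 - <<'E'
from plant import r,capture,calibration
import cv2,numpy as np
print(r.get_state()['tcp_pos'],r.get_state()['eef_rot'],r.get_state()['time_s'],r.get_state()['gripper_width'])
for n in ['scene','side']:
    p,d=capture(n);cv2.imwrite(f'pics/{n}0.png',p);np.save(f'pics/{n}0.npy',d)
    c=calibration(n);print(n,{k:(np.round(v,4).tolist()) for k,v in c.items()})
E
```

```text
[ 0.17908466 -0.65028573  0.22560406] [ 1.79900531e+02 -1.15968882e-02 -1.64604448e+02] 0.0 0.08745856312096315
scene {'fx': 535.799, 'fy': 535.799, 'cx': 319.2589, 'cy': 245.1489, 'view': [[0.6855, -0.7278, -0.0196, -0.5358], [0.4176, 0.3709, 0.8295, -0.1577], [-0.5965, -0.5768, 0.5581, -0.8765], [0.0, 0.0, 0.0, 1.0]]}
side {'fx': 487.211, 'fy': 487.211, 'cx': 325.37, 'cy': 233.1831, 'view': [[0.9469, -0.3211, -0.0163, -0.5166], [0.1339, 0.3477, 0.928, -0.039], [-0.2924, -0.8809, 0.3722, -1.0719], [0.0, 0.0, 0.0, 1.0]]}
```

View pics/scene0.png

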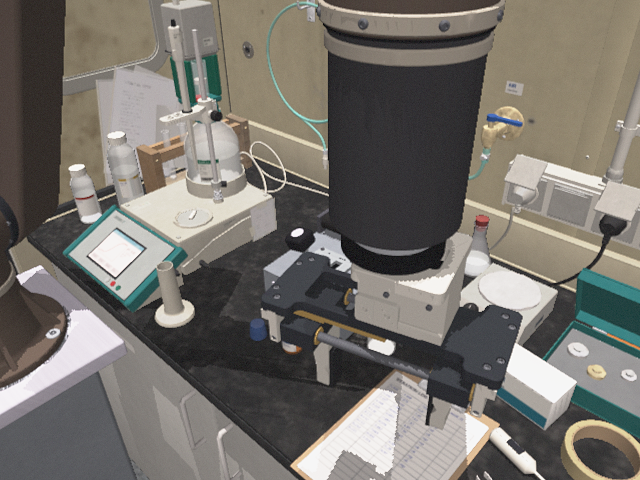

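View pics/side0.png

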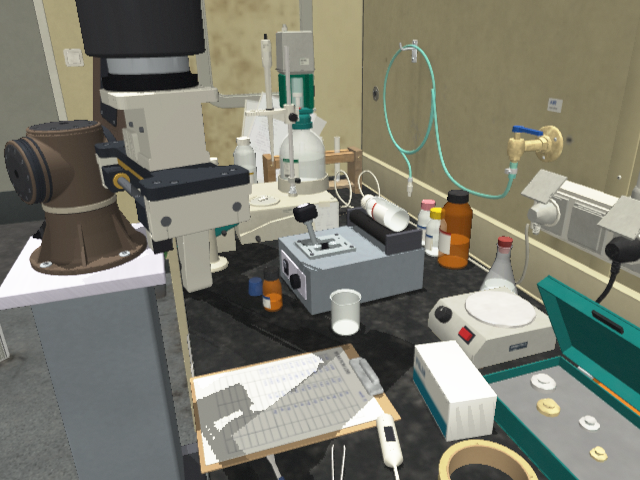

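The side view shows the mill at (280–420, 190–305), with its knob at about (305, 212). The stopper is at (257, 286), the dropper bottle at (272, 294) and the beaker at (345, 312). In the scene view the arm hides most of the mill, so I'll measure from the side depth.

```bash
cat > h.py <<'E'
import numpy as np,cv2
from plant import r,capture,calibration
def cloud(d,c):
    v,u=np.mgrid[0:480,0:640]; 
    P=np.stack([(u-c['cx'])/c['fx']*d,-(v-c['cy'])/c['fy']*d,-d,np.ones_like(d)],-1)
    W=P@np.linalg.inv(np.array(c['view'])).T
    W[d==0]=np.nan
    return W[...,:3]
E
python3 - <<'E'
from h import *
p=cv2.imread('pics/side0.png');d=np.load('pics/side0.npy');W=cloud(d,calibration('side'))
cv2.imwrite('pics/crop.png',cv2.resize(p[180:340,230:440],None,fx=3.8,fy=3.7,interpolation=cv2.INTER_CUBIC)[:600,:800])
for uv in [(300,250),(380,265),(326,243),(272,294),(345,320),(257,286),(305,212),(310,240),(305,300)]:
    print(uv,W[uv[1],uv[0]].round(4),p[uv[1],uv[0]])
E
```

```text
(300, 250) [ 0.3841 -0.342   0.083 ] [165 161 154]
(380, 265) [ 0.5019 -0.4196  0.0689] [115 112 107]
(326, 243) [ 0.4395 -0.3203  0.0793] [28 25 27]
(272, 294) [ 0.3197 -0.3925  0.0344] [ 29 106 186]
(345, 320) [ 0.4071 -0.5022  0.0298] [235 241 239]
(257, 286) [ 0.3068 -0.3253  0.0182] [109  74  55]
(305, 212) [ 0.3956 -0.3416  0.1518] [34 31 31]
(310, 240) [ 0.4092 -0.3204  0.0898] [102 103  99]
(305, 300) [ 0.3728 -0.4036  0.0185] [76 74 70]
```

View pics/crop.png

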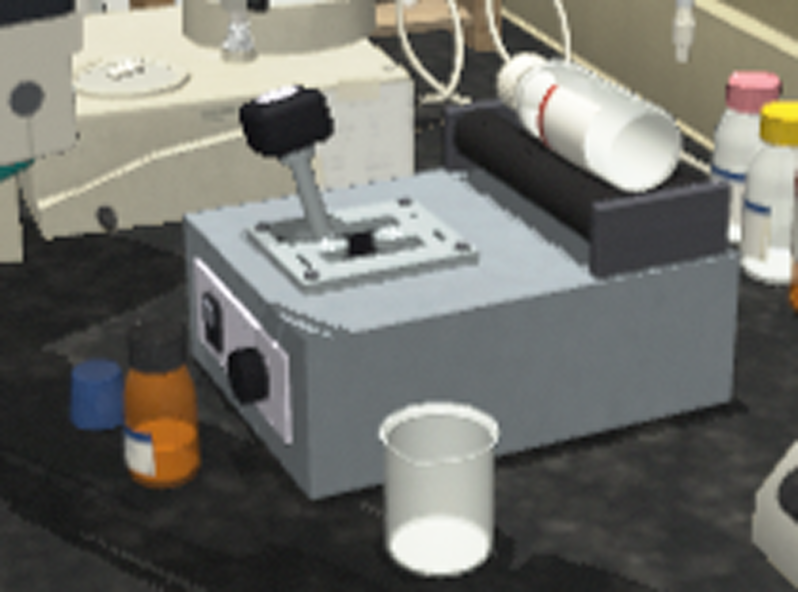

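The enlarged view shows the box, the gate plate with the stem in the near-left slot, and the knob standing over the front panel. Next I'll fit the box faces and locate the plate and knob.

Run:
```python
from h import *
p=cv2.imread('pics/side0.png').astype(int);d=np.load('pics/side0.npy');W=cloud(d,calibration('side'))
def reg(u0,u1,v0,v1):return W[v0:v1,u0:u1].reshape(-1,3),p[v0:v1,u0:u1].reshape(-1,3)
# right face  crop px-> full: /3.8+230, /3.7+180
def fit(poly):
    m=np.zeros((480,640),np.uint8);cv2.fillPoly(m,[np.array([(x/3.8+230,y/3.7+180) for x,y in poly]).round().astype(int)],1)
    P=W[m>0];P=P[~np.isnan(P[:,0])]
    for _ in range(4):
        c=np.median(P,0) if _==0 else P.mean(0);n=np.linalg.svd(P-c)[2][2];e=abs((P-c)@n);P=P[e<max(0.003,2.5*e.std())] if _<3 else P
    return c,n,e.std(),len(P)
R=fit([(330,350),(720,275),(720,390),(330,480)])
F=fit([(200,230),(300,335),(305,470),(200,360)])
T=fit([(340,310),(560,270),(480,260),(330,290)])
for x in(R,F,T):print(x, np.degrees(np.arctan2(x[1][1],x[1][0])))
# yaw from right face
n=R[1]*np.sign(-R[1][1]); yaw=np.arctan2(n[0],-n[1]); ex=np.array([np.cos(yaw),np.sin(yaw)]);ey=np.array([-ex[1],ex[0]])
nf=F[1];yf=np.arctan2(-nf[1]*np.sign(-nf[0]),-nf[0]*np.sign(-nf[0]));print('yaw',np.degrees(yaw))
a=F[0][:2]@ex; b=R[0][:2]@ey
o=ex*(a+.060)+ey*(b+.080);print('origin',o)
# gate plate points
P=W.reshape(-1,3);C=p.reshape(-1,3)
q=(P[:,:2]-o)
L=np.c_[q@ex,q@ey,P[:,2]]
m=(abs(L[:,0])<.07)&(abs(L[:,1])<.06)&(abs(L[:,2]-.0905)<.003)
print('plate',m.sum(),np.percentile(L[m],[1,50,99],axis=0).round(4))
k=(L[:,2]>.122)&(L[:,2]<.18)&(L[:,0]>-.09)&(L[:,0]<.03)&(abs(L[:,1])<.06)
print('knob',k.sum(),np.percentile(L[k],[1,10,50,90,99],axis=0).round(4))
s=(L[:,2]>.1)&(L[:,2]<.12)&(L[:,0]>-.06)&(L[:,0]<.05)&(abs(L[:,1])<.05)
for z in (.098,.105,.112,.118):
    s=(abs(L[:,2]-z)<.004)&(L[:,0]>-.06)&(L[:,0]<.05)&(abs(L[:,1])<.05);print(z,s.sum(),np.median(L[s],0).round(4))
np.savez('frame.npz',o=o,yaw=yaw)
v,u=np.where(k.reshape(480,640));print(u.min(),u.max(),v.min(),v.max())
```

```text
(array([ 0.48411348, -0.42234083,  0.04661026]), array([ 8.45745136e-02, -9.96417041e-01, -4.81340192e-04]), np.float64(0.0006469063393507757), 3070) -85.14844124765445
(array([ 0.36875528, -0.37299143,  0.05438858]), array([ 0.99590596,  0.08967246, -0.01140941]), np.float64(0.0006241092964765741), 803) 5.145100085861841
(array([ 0.44609344, -0.39412973,  0.08335917]), array([-3.29430848e-04, -7.29455077e-03,  9.99973340e-01]), np.float64(0.00041714355582999756), 391) -92.58579060374721
yaw 4.851558752345567
origin [ 0.42675824 -0.34692141]
plate 690 [[-0.042  -0.0387  0.0877]
 [-0.0009 -0.0045  0.0892]
 [ 0.0431  0.0361  0.0916]]
knob 411 [[-0.0431  0.0057  0.1243]
 [-0.0412  0.0073  0.1329]
 [-0.0277  0.0114  0.1481]
 [-0.0142  0.0269  0.1578]
 [-0.0085  0.0372  0.1605]]
0.098 27 [-0.0156  0.0119  0.0981]
0.105 27 [-0.0173  0.0134  0.1048]
0.112 22 [-0.0184  0.0144  0.1122]
0.118 30 [-0.0197  0.0164  0.1182]
293 317 203 225
```

The fit gives an origin of (0.427, -0.347) and a yaw of about 4.9°. The plate is centred on it and sits at 0.089–0.090, which matches the spec. The knob centre is near mill (-26, +25) mm, so fore_aft is about -0.21. I'll close the fingers, turn +0.184 rad to align with the mill and rise, then work out the transit.

Emit:
servo_tool:
  grip: [1,1,1,1,1,1]
  translation:
    - [0,0,0]
    - [0,0,0]
    - [0,0,0]
    - [0,0,0]
    - [0,0,0]
    - [0,0,0]
  turn: [0.1,0.184,0.184,0.184,0.184,0.184]
  newtons: 10

```text
time_s: 0.6
tcp_pos: [0.1792, -0.6507, 0.2264]
eef_rot: [180.0, -0.0, -175.0]
contact_force: [0.3, 0.1, -0.0]
gripper_width: 0.0535
```

```bash
cat > where.py <<'E'
from h import *
from scipy.spatial.transform import Rotation as Ro
import sys
f=np.load('frame.npz');yaw=float(f['yaw']);o=f['o'];ex=np.array([np.cos(yaw),np.sin(yaw)]);ey=np.array([-ex[1],ex[0]])
s=r.get_state();q=s['tcp_pos'][:2]-o
R=Ro.from_euler('xyz',s['eef_rot'],degrees=True).as_matrix()
m=np.array([q@ex,q@ey,s['tcp_pos'][2]])
print('t',s['time_s'],'mill mm',(m*1000).round(1),'rot',np.round(s['eef_rot'],2),'F',np.round(s['contact_force'],1),'w',round(s['gripper_width'],4))
M=np.c_[np.r_[ex,0],np.r_[ey,0],[0,0,1]]
if len(sys.argv)>3:
    t=np.array([float(a)/1000 for a in sys.argv[1:4]]);print('tool delta',(R.T@(M@(t-m))).round(4))
E
python3 where.py -72 25 226
```

```text
t 0.6 mill mm [-272.4 -281.7  226.4] rot [ 1.7999e+02 -1.0000e-02 -1.7503e+02] F [ 0.3  0.1 -0. ] w 0.0535
tool delta [-0.201   0.3063  0.0005]
```

Emit:
servo_tool:
  grip: [1,1,1,1,1,1,1,1,1,1]
  translation:
    - [-0.01,0.016,0]
    - [-0.03,0.046,0]
    - [-0.05,0.077,0]
    - [-0.074,0.112,0]
    - [-0.098,0.149,0]
    - [-0.122,0.186,0]
    - [-0.146,0.223,0]
    - [-0.17,0.26,0]
    - [-0.19,0.29,0]
    - [-0.201,0.306,0]
  turn: [0,0,0,0,0,0,0,0,0,0]

```text
time_s: 1.43
tcp_pos: [0.3546, -0.326, 0.227]
eef_rot: [-180.0, 0.1, -175.0]
contact_force: [-0.7, -0.7, 0.4]
gripper_width: 0.0003
```

Emit:
servo_tool:
  grip: [1,1]
  translation:
    - [0,0,0]
    - [0,0,0]
  turn: [0,0]

```text
time_s: 1.6
tcp_pos: [0.3544, -0.3278, 0.2271]
eef_rot: [-180.0, 0.1, -174.9]
contact_force: [-0.2, -0.9, 0.4]
gripper_width: 0.0001
```

```bash
python3 where.py -72 25 131
python3 - <<'E'
from h import *
for n in ['scene','side','wrist']:
    p,d=capture(n);cv2.imwrite(f'pics/{n}1.png',p);np.save(f'pics/{n}1.npy',d)
a=cv2.imread('pics/side1.png')[120:340,200:440];b=cv2.imread('pics/wrist1.png')
cv2.imwrite('pics/c1.png',np.hstack([cv2.resize(a,(400,366)),cv2.resize(b,(400,300)).copy() if 0 else cv2.copyMakeBorder(cv2.resize(b,(400,300)),0,66,0,0,0)]))
E
```

```text
t 1.6 mill mm [-70.5  25.2 227.1] rot [-1.7997e+02  6.0000e-02 -1.7489e+02] F [-0.2 -0.9  0.4] w 0.0001
tool delta [ 0.0016 -0.0002  0.0961]
```

View pics/c1.png

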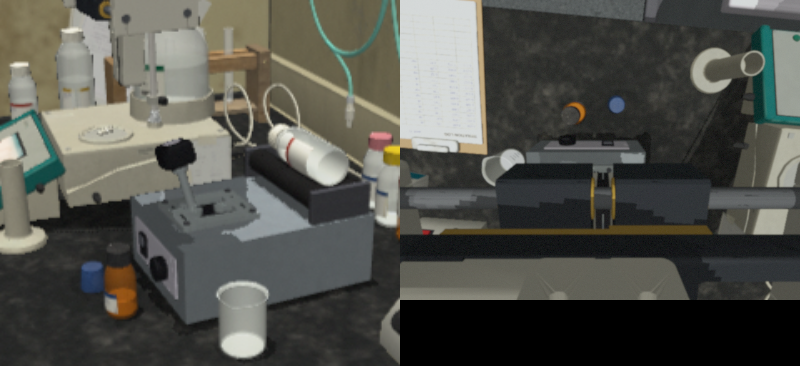

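View pics/scene1.png

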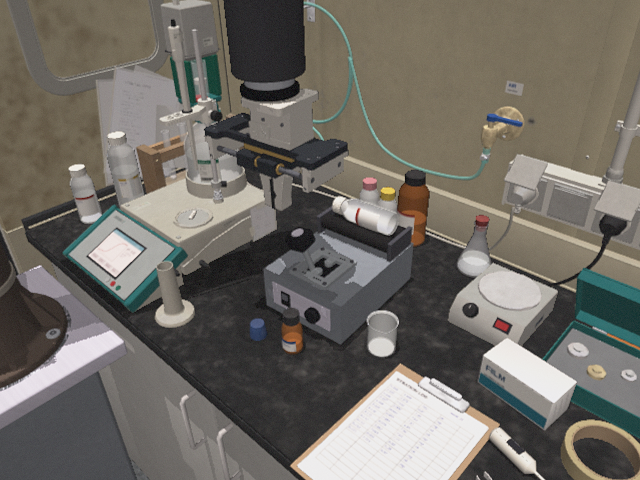

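The scene view now shows the mill clear of the arm, with the knob at (300, 238). The fingers hang above and to the near side of it. I'll check the frame and knob from this second view.

```bash
cat > knob.py <<'E'
from h import *
import sys
f=np.load('frame.npz');yaw=float(f['yaw']);o=f['o'];ex=np.array([np.cos(yaw),np.sin(yaw)]);ey=np.array([-ex[1],ex[0]])
for n in ('scene','side'):
    p=cv2.imread(f'pics/{n}{sys.argv[1]}.png').astype(int);W=cloud(np.load(f'pics/{n}{sys.argv[1]}.npy'),calibration(n)).reshape(-1,3)
    q=W[:,:2]-o;L=np.c_[q@ex,q@ey,W[:,2]];dark=(p.reshape(-1,3).max(1)<80)
    m=(abs(L[:,0])<.07)&(abs(L[:,1])<.06)&(abs(L[:,2]-.0905)<.003)
    print(n,'plate',m.sum(),np.percentile(L[m]*1e3,[1,50,99],axis=0).round(1).tolist())
    k=(L[:,2]>.126)&(L[:,2]<.18)&(abs(L[:,0])<.07)&(abs(L[:,1])<.06)
    print(' knob',k.sum(),np.percentile(L[k]*1e3,[1,50,99],axis=0).round(1).tolist())
    t=k&(L[:,2]>np.percentile(L[k,2],99)-.006) if k.sum()>10 else k
    # stem
    s=(L[:,2]>.1)&(L[:,2]<.125)&(abs(L[:,0])<.05)&(abs(L[:,1])<.05)
    if s.sum()>8: print(' stem',s.sum(),np.median(L[s]*1e3,0).round(1))
E
python3 knob.py 1
```

```text
scene plate 1020 [[-43.9, -36.3, 87.6], [-7.5, -1.8, 89.1], [42.1, 37.7, 91.7]]
 knob 561 [[-44.5, 7.9, 130.2], [-33.9, 18.4, 151.3], [-10.2, 44.0, 160.6]]
 stem 76 [-20.9  17.  111.3]
side plate 694 [[-42.4, -38.6, 87.7], [-0.5, -4.8, 89.2], [43.2, 35.8, 91.8]]
 knob 401 [[-43.1, 5.5, 127.0], [-28.2, 11.1, 148.1], [-8.3, 37.4, 160.4]]
 stem 78 [-18.9  15.3 112.6]
```

Both views agree to about 1 mm: the knob spans x -44 to -9 and y 7 to 44 mm. I'll descend on the near side.

Emit:
servo_tool:
  grip: [1,1,1,1,1,1]
  translation:
    - [0.001,0,0.02]
    - [0.001,0,0.045]
    - [0.001,0,0.07]
    - [0.001,0,0.088]
    - [0.001,0,0.096]
    - [0.001,0,0.096]
  turn: [0,0,0,0,0,0]

```text
time_s: 2.25
tcp_pos: [0.351, -0.3292, 0.1288]
eef_rot: [179.9, -0.2, -175.2]
contact_force: [-0.1, 1.0, -0.2]
gripper_width: 0.0006
```

```bash
python3 where.py -28 25.5 131
```

```text
t 2.25 mill mm [-74.   24.  128.8] rot [ 179.9    -0.2  -175.24] F [-0.1  1.  -0.2] w 0.0006
tool delta [-0.046   0.0015 -0.0024]
```

Emit:
servo_tool:
  grip: [1,1,1,1,1,1,1,1,1]
  translation:
    - [-0.008,0.001,0]
    - [-0.014,0.001,0]
    - [-0.018,0.001,0]
    - [-0.021,0.001,0]
    - [-0.024,0.001,0]
    - [-0.027,0.001,0]
    - [-0.03,0.001,0]
    - [-0.032,0.001,0]
    - [-0.032,0.001,0]
  turn: [0,0,0,0,0,0,0,0,0]

```text
time_s: 3.0
tcp_pos: [0.3848, -0.3252, 0.1306]
eef_rot: [-180.0, 0.0, -175.1]
contact_force: [-2.0, -0.4, 2.3]
gripper_width: 0.0004
```

```bash
python3 where.py -28 25.5 131;  cat > snap.py <<'E'
from h import *
import sys
t=sys.argv[1]
ims=[]
for n in ['scene','side']:
    p,d=capture(n);cv2.imwrite(f'pics/{n}{t}.png',p);np.save(f'pics/{n}{t}.npy',d)
a=cv2.imread(f'pics/side{t}.png')[170:310,230:400];b=cv2.imread(f'pics/scene{t}.png')[190:330,230:400]
cv2.imwrite(f'pics/v{t}.png',np.hstack([cv2.resize(x,(400,330),interpolation=cv2.INTER_CUBIC) for x in (a,b)]))
E
python3 snap.py 2; python3 knob.py 2
```

```text
t 3.0 mill mm [-39.9  25.2 130.6] rot [-1.8000e+02  1.0000e-02 -1.7513e+02] F [-2.  -0.4  2.3] w 0.0004
tool delta [-0.0119  0.0003 -0.0004]
scene plate 1053 [[-44.1, -36.5, 87.6], [-8.3, -1.8, 89.1], [42.2, 37.6, 92.0]]
 knob 758 [[-53.4, 3.4, 130.5], [-49.9, 12.1, 153.4], [-1.1, 42.5, 178.8]]
 stem 80 [-11.5  17.1 111.9]
side plate 694 [[-42.4, -39.0, 87.6], [-4.5, -4.4, 89.2], [43.3, 37.0, 91.7]]
 knob 733 [[-51.6, 3.2, 128.8], [-32.6, 9.4, 151.0], [4.5, 39.9, 176.6]]
 stem 82 [ -8.6  15.2 112.3]
```

View pics/v2.png

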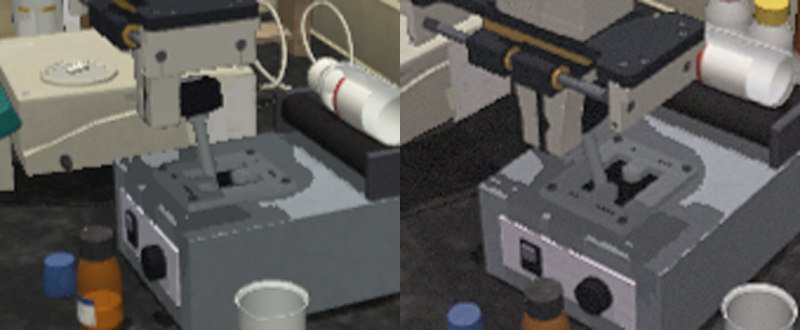

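The stem has moved about 10 mm forward, and the knob centre is now near x = -13 mm. About 12 mm remains, at a force of 2 to 3 N.

Emit:
servo_tool:
  grip: [1,1,1,1,1,1]
  translation:
    - [-0.003,0,0]
    - [-0.006,0,0]
    - [-0.009,0,0]
    - [-0.0115,0,0]
    - [-0.0125,0,0]
    - [-0.0125,0,0]
  turn: [0,0,0,0,0,0]

```text
time_s: 3.6
tcp_pos: [0.3971, -0.3241, 0.1305]
eef_rot: [180.0, -0.0, -175.1]
contact_force: [-2.1, -0.3, 2.0]
gripper_width: 0.0006
```

```bash
python3 where.py -28 25.5 131; python3 snap.py 3; python3 knob.py 3
```

```text
t 3.6 mill mm [-27.6  25.3 130.5] rot [ 1.8000e+02 -1.0000e-02 -1.7513e+02] F [-2.1 -0.3  2. ] w 0.0006
tool delta [ 0.0004  0.0002 -0.0005]
scene plate 1043 [[-44.1, -36.6, 87.6], [-6.5, -1.7, 89.1], [42.1, 37.2, 92.2]]
 knob 754 [[-41.0, 3.8, 131.1], [-37.7, 12.1, 153.6], [12.9, 42.8, 178.3]]
 stem 75 [ -3.1  16.9 111.9]
side plate 694 [[-42.4, -38.0, 87.6], [-2.9, -4.1, 89.2], [43.3, 36.4, 91.6]]
 knob 734 [[-39.2, 2.8, 127.9], [-21.5, 9.5, 151.5], [15.8, 40.5, 177.2]]
 stem 81 [ -0.6  15.5 112.9]
```

View pics/v3.png

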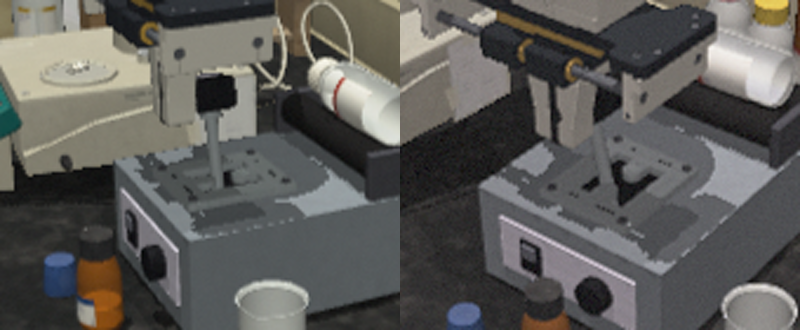

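The stem now stands at x of about 0, still on the left. Before going round to the left side, I'll check the clearance from the tall instrument there.

Run:
```python
from h import *
f=np.load('frame.npz');yaw=float(f['yaw']);o=f['o'];ex=np.array([np.cos(yaw),np.sin(yaw)]);ey=np.array([-ex[1],ex[0]])
for n in ('scene','side'):
    W=cloud(np.load(f'pics/{n}0.npy' if n=='side' else 'pics/scene1.npy'),calibration(n)).reshape(-1,3)
    q=W[:,:2]-o;L=np.c_[q@ex,q@ey,W[:,2]]
    for z0 in (.1,.14,.18,.25):
        for a,b in((-.15,-.05),(-.05,.05),(.05,.15)):
            k=(L[:,2]>z0)&(L[:,2]<.5)&(L[:,0]>a)&(L[:,0]<b)&(L[:,1]>.06)&(L[:,1]<.5)
            print(n,z0,a,k.sum(),L[k,1].min().round(3) if k.any() else None, end=' | ')
        print()
```

```text
scene 0.1 -0.15 1302 0.06 | scene 0.1 -0.05 2985 0.091 | scene 0.1 0.05 5877 0.06 | 
scene 0.14 -0.15 1302 0.06 | scene 0.14 -0.05 2544 0.091 | scene 0.14 0.05 5001 0.273 | 
scene 0.18 -0.15 1302 0.06 | scene 0.18 -0.05 2268 0.091 | scene 0.18 0.05 4495 0.273 | 
scene 0.25 -0.15 1302 0.06 | scene 0.25 -0.05 2041 0.091 | scene 0.25 0.05 4054 0.273 | 
side 0.1 -0.15 0 None | side 0.1 -0.05 1536 0.27 | side 0.1 0.05 5471 0.06 | 
side 0.14 -0.15 0 None | side 0.14 -0.05 1375 0.27 | side 0.14 0.05 4699 0.271 | 
side 0.18 -0.15 0 None | side 0.18 -0.05 1253 0.27 | side 0.18 0.05 4036 0.271 | 
side 0.25 -0.15 0 None | side 0.25 -0.05 1095 0.27 | side 0.25 0.05 3017 0.271 |
```

The instrument starts at mill y = 270 mm and the gripper body would reach about 182 mm, so there is room. I'll back off and go round to the left.

Emit:
servo_tool:
  grip: [1,1,1,1,1,1,1,1,1,1]
  translation:
    - [0.01,0,0]
    - [0.025,0,0]
    - [0.025,0.005,0]
    - [0.025,0.025,0]
    - [0.025,0.045,0]
    - [0.025,0.06,0]
    - [0.02,0.06,0]
    - [0,0.06,0]
    - [-0.02,0.06,0]
    - [-0.027,0.06,0]
  turn: [0,0,0,0,0,0,0,0,0,0]

```text
time_s: 4.53
tcp_pos: [0.4207, -0.2622, 0.131]
eef_rot: [-179.9, 0.1, -175.1]
contact_force: [1.1, 0.8, 0.9]
gripper_width: 0.0008
```

Emit:
servo_tool:
  grip: [1,1]
  translation:
    - [0,0,0]
    - [0,0,0]
  turn: [0,0]

```text
time_s: 4.7
tcp_pos: [0.4179, -0.262, 0.1302]
eef_rot: [180.0, -0.0, -175.1]
contact_force: [-1.5, 0.1, 0.1]
gripper_width: 0.0007
```

```bash
python3 where.py 0 47 131; python3 snap.py 4; python3 knob.py 4
```

```text
t 4.7 mill mm [ -1.6  85.3 130.2] rot [ 1.7997e+02 -4.0000e-02 -1.7515e+02] F [-1.5  0.1  0.1] w 0.0007
tool delta [-0.0016 -0.0383 -0.0008]
scene plate 1042 [[-44.0, -36.5, 87.6], [-6.8, -1.4, 89.1], [41.8, 37.3, 92.3]]
 knob 528 [[-19.3, 7.9, 128.9], [-10.5, 18.4, 154.1], [14.8, 42.8, 162.1]]
 stem 85 [ -3.1  16.9 113. ]
side plate 695 [[-42.0, -38.5, 87.6], [-2.2, -4.0, 89.2], [43.1, 36.5, 91.8]]
 knob 399 [[-17.5, 6.1, 127.0], [-4.1, 11.4, 149.8], [16.7, 39.2, 162.1]]
 stem 77 [ -0.2  15.2 111.1]
```

View pics/v4.png

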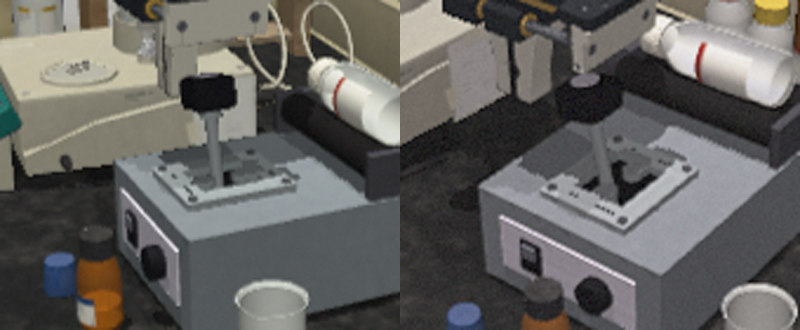

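The knob is centred at x of about -0.5 mm and the fingers are clear on its left. Now I'll push right, in two stages.

Emit:
servo_tool:
  grip: [1,1,1,1,1,1,1,1,1,1]
  translation:
    - [-0.001,-0.008,0]
    - [-0.001,-0.014,0]
    - [-0.001,-0.019,0]
    - [-0.001,-0.024,0]
    - [-0.001,-0.029,0]
    - [-0.001,-0.034,0]
    - [-0.001,-0.039,0]
    - [-0.001,-0.044,0]
    - [-0.001,-0.048,0]
    - [-0.001,-0.048,0]
  turn: [0,0,0,0,0,0,0,0,0,0]

```text
time_s: 5.63
tcp_pos: [0.4238, -0.3105, 0.1304]
eef_rot: [-180.0, -0.0, -175.2]
contact_force: [0.5, 1.6, 1.8]
gripper_width: 0.0004
```

```bash
python3 where.py 0 14 131; python3 snap.py 5; python3 knob.py 5
```

```text
t 5.6333 mill mm [1.000e-01 3.650e+01 1.304e+02] rot [-1.7999e+02 -1.0000e-02 -1.7517e+02] F [0.5 1.6 1.8] w 0.0004
tool delta [ 0.0001 -0.0225 -0.0006]
scene plate 1022 [[-43.9, -36.4, 87.6], [-7.8, -2.6, 89.1], [42.0, 37.6, 91.6]]
 knob 1019 [[-18.7, -18.0, 132.4], [-11.2, 13.4, 158.1], [14.2, 53.6, 178.1]]
 stem 76 [ -3.7  -2.5 112.9]
side plate 688 [[-42.3, -38.2, 87.6], [-2.7, -5.1, 89.2], [43.3, 36.1, 91.6]]
 knob 686 [[-17.4, -20.3, 127.7], [-8.1, -5.2, 156.5], [16.0, 51.0, 178.1]]
 stem 78 [ -0.6  -4.2 112.2]
```

View pics/v5.png

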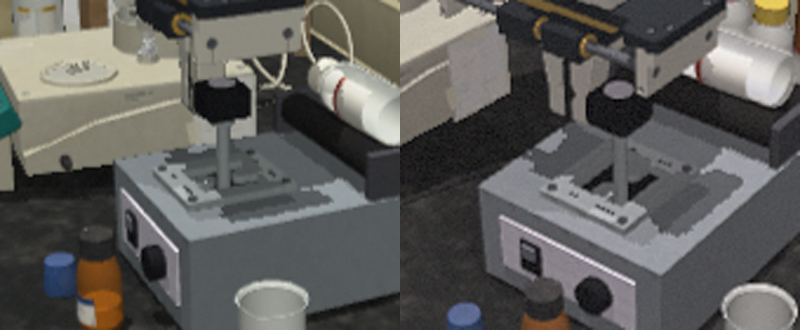

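The lever is upright and crossing, with the knob centre at y of about -1 mm. I'll push about 23 mm further.

Emit:
servo_tool:
  grip: [1,1,1,1,1,1,1]
  translation:
    - [0,-0.005,0]
    - [0,-0.01,0]
    - [0,-0.015,0]
    - [0,-0.019,0]
    - [0,-0.022,0]
    - [0,-0.023,0]
    - [0,-0.023,0]
  turn: [0,0,0,0,0,0,0]

```text
time_s: 6.32
tcp_pos: [0.4256, -0.333, 0.1304]
eef_rot: [180.0, -0.0, -175.2]
contact_force: [-1.1, 2.0, 0.8]
gripper_width: 0.0002
```

```bash
python3 where.py 0 14 131; python3 snap.py 6; python3 knob.py 6
```

```text
t 6.3167 mill mm [  0.   13.9 130.4] rot [ 1.8000e+02 -1.0000e-02 -1.7517e+02] F [-1.1  2.   0.8] w 0.0002
tool delta [ 0.      0.0001 -0.0006]
scene plate 990 [[-43.8, -36.3, 87.6], [-10.2, -4.7, 89.1], [41.2, 37.8, 91.7]]
 knob 1074 [[-18.9, -40.3, 132.6], [-11.1, -9.3, 157.0], [13.5, 31.3, 178.3]]
 stem 67 [ -3.5 -17.3 111.6]
side plate 684 [[-42.4, -38.2, 87.6], [-3.3, -6.6, 89.2], [43.1, 36.3, 91.8]]
 knob 729 [[-17.3, -42.3, 130.0], [-8.2, -25.5, 155.6], [16.4, 28.6, 178.1]]
 stem 71 [ -0.9 -20.4 113. ]
```

View pics/v6.png

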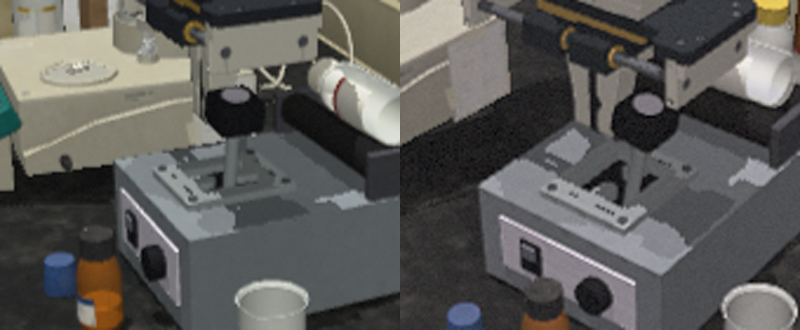

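The stem measures an across tilt of about 0.18–0.195. I'll nudge it 2.5 mm further to centre it on the slot.

Emit:
servo_tool:
  grip: [1,1,1]
  translation:
    - [0,-0.0015,0]
    - [0,-0.0025,0]
    - [0,-0.0025,0]
  turn: [0,0,0]

```text
time_s: 6.67
tcp_pos: [0.4258, -0.3351, 0.1304]
eef_rot: [180.0, -0.0, -175.1]
contact_force: [-0.7, 1.8, 0.0]
gripper_width: 0.0006
```

```bash
python3 where.py 0 14 131; python3 snap.py 7; python3 knob.py 7
```

```text
t 6.6667 mill mm [  0.   11.8 130.4] rot [ 1.7998e+02 -2.0000e-02 -1.7514e+02] F [-0.7  1.8  0. ] w 0.0006
tool delta [ 0.      0.0022 -0.0006]
scene plate 997 [[-43.6, -36.5, 87.6], [-10.0, -4.1, 89.2], [41.5, 37.7, 92.1]]
 knob 1078 [[-18.9, -42.1, 132.9], [-11.1, -11.5, 156.8], [12.9, 29.2, 178.0]]
 stem 65 [ -3.9 -18.6 111.9]
side plate 682 [[-42.3, -38.8, 87.6], [-4.0, -6.5, 89.2], [43.2, 36.6, 92.1]]
 knob 732 [[-17.2, -44.4, 132.1], [-8.3, -27.6, 155.1], [16.5, 27.0, 178.1]]
 stem 73 [ -1.2 -21.4 112.9]
```

The knob's right edge is now at about y = -43, which mirrors the start. Now I'll go back round to the near side.

Emit:
servo_tool:
  grip: [1,1,1,1,1,1,1,1,1,1]
  translation:
    - [0,0.01,0]
    - [0,0.02,0]
    - [0.018,0.02,0]
    - [0.04,0.02,0]
    - [0.055,0.018,0]
    - [0.055,0.005,0]
    - [0.055,-0.015,0]
    - [0.055,-0.03,0]
    - [0.055,-0.038,0]
    - [0.055,-0.038,0]
  turn: [0,0,0,0,0,0,0,0,0,0]

```text
time_s: 7.6
tcp_pos: [0.3743, -0.3787, 0.1305]
eef_rot: [-180.0, -0.0, -175.2]
contact_force: [0.4, 1.0, 0.2]
gripper_width: 0.0006
```

```bash
python3 where.py -28 -26 131; python3 snap.py 8; python3 knob.py 8
```

```text
t 7.6 mill mm [-54.9 -27.2 130.5] rot [-179.98   -0.   -175.21] F [0.4 1.  0.2] w 0.0006
tool delta [-0.0269  0.0012 -0.0005]
scene plate 673 [[-44.2, -36.6, 87.6], [-25.6, -14.1, 89.1], [40.5, 36.8, 91.7]]
 knob 737 [[-68.4, -48.9, 132.0], [-65.4, -35.6, 153.8], [-7.4, -9.8, 178.0]]
 stem 66 [ -3.9 -18.6 111.5]
side plate 674 [[-42.0, -38.8, 87.7], [-3.3, -6.9, 89.2], [43.2, 36.4, 91.9]]
 knob 882 [[-66.5, -48.3, 130.8], [-44.0, -41.1, 150.9], [15.8, -11.6, 176.2]]
 stem 73 [ -0.7 -21.4 113.2]
```

View pics/v8.png

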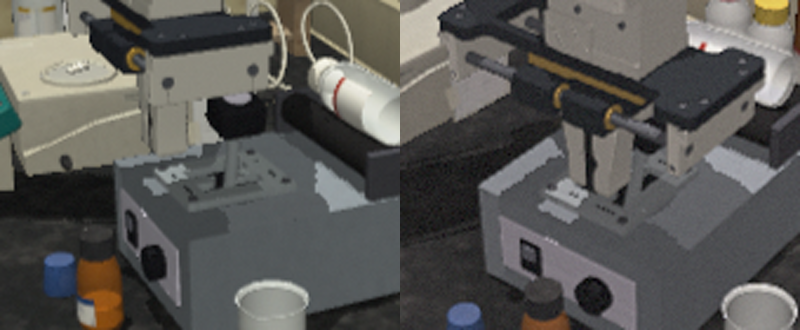

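The fingers are on the near side, lined up with the knob at y of about -27 mm. I'll push forward.

Emit:
servo_tool:
  grip: [1,1,1,1,1,1,1,1,1,1]
  translation:
    - [-0.01,0.001,0]
    - [-0.018,0.001,0]
    - [-0.023,0.001,0]
    - [-0.027,0.001,0]
    - [-0.031,0.001,0]
    - [-0.035,0.001,0]
    - [-0.039,0.001,0]
    - [-0.043,0.001,0]
    - [-0.046,0.001,0]
    - [-0.046,0.001,0]
  turn: [0,0,0,0,0,0,0,0,0,0]

```text
time_s: 8.53
tcp_pos: [0.4206, -0.3728, 0.1305]
eef_rot: [180.0, 0.0, -175.1]
contact_force: [-1.8, 0.1, 2.0]
gripper_width: 0.0006
```

```bash
python3 where.py 0 -26 131; python3 snap.py 9; python3 knob.py 9
```

```text
t 8.5333 mill mm [ -8.3 -25.2 130.5] rot [ 1.8000e+02  1.0000e-02 -1.7513e+02] F [-1.8  0.1  2. ] w 0.0006
tool delta [-0.0083 -0.0008 -0.0005]
scene plate 947 [[-43.8, -36.6, 87.6], [-12.5, -5.3, 89.0], [41.2, 37.9, 91.7]]
 knob 791 [[-21.8, -46.7, 131.4], [-18.6, -37.0, 153.6], [30.7, -7.2, 178.5]]
 stem 22 [ 10.4 -17.  103. ]
side plate 642 [[-42.2, -38.6, 87.7], [-5.4, -7.6, 89.2], [43.3, 36.8, 91.8]]
 knob 827 [[-20.1, -46.7, 129.2], [-3.1, -40.9, 151.1], [37.6, -9.6, 178.1]]
 stem 74 [ 13.9 -21.5 112.1]
```

View pics/v9.png

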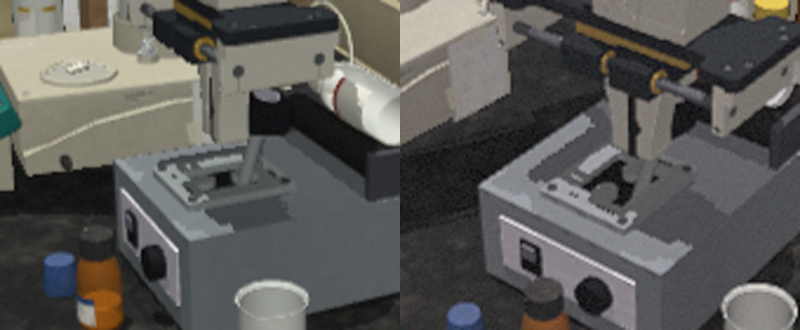

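The fore_aft angle is now about 0.16. I'll push on in small steps and watch the force for the stop.

Emit:
servo_tool:
  grip: [1,1,1,1,1]
  translation:
    - [-0.003,0,0]
    - [-0.006,0,0]
    - [-0.008,0,0]
    - [-0.009,0,0]
    - [-0.009,0,0]
  turn: [0,0,0,0,0]

```text
time_s: 9.05
tcp_pos: [0.429, -0.3719, 0.1302]
eef_rot: [180.0, -0.0, -175.1]
contact_force: [-3.2, 0.7, -0.8]
gripper_width: 0.0007
```

```bash
python3 where.py 0 -26 131; python3 snap.py 10; python3 knob.py 10
```

```text
t 9.05 mill mm [  0.2 -25.1 130.2] rot [ 1.7998e+02 -3.0000e-02 -1.7514e+02] F [-3.2  0.7 -0.8] w 0.0007
tool delta [ 0.0002 -0.0009 -0.0008]
scene plate 1033 [[-43.8, -36.4, 87.6], [-8.7, -1.7, 89.1], [41.3, 37.5, 92.2]]
 knob 804 [[-13.3, -46.5, 130.7], [-10.0, -37.2, 152.8], [41.2, -6.4, 179.2]]
 stem 29 [ 15.9 -17.  103.6]
side plate 661 [[-42.2, -38.8, 87.6], [-5.2, -7.1, 89.2], [42.6, 36.5, 92.0]]
 knob 829 [[-11.6, -47.1, 128.6], [5.0, -40.6, 150.1], [46.4, -9.5, 178.0]]
 stem 75 [ 21.2 -21.8 112.8]
```

Emit:
servo_tool:
  grip: [1,1,1]
  translation:
    - [-0.001,0,0]
    - [-0.002,0,0]
    - [-0.002,0,0]
  turn: [0,0,0]

```text
time_s: 9.4
tcp_pos: [0.4311, -0.3719, 0.1305]
eef_rot: [180.0, -0.0, -175.1]
contact_force: [-3.3, -0.1, -1.7]
gripper_width: 0.0002
```

```bash
python3 where.py 0 -26 131; python3 snap.py 11; python3 knob.py 11
```

```text
t 9.4 mill mm [  2.2 -25.2 130.5] rot [ 1.7999e+02 -1.0000e-02 -1.7514e+02] F [-3.3 -0.1 -1.7] w 0.0002
tool delta [ 0.0022 -0.0008 -0.0005]
scene plate 1039 [[-44.0, -36.6, 87.6], [-8.8, -1.5, 89.2], [40.6, 37.4, 92.0]]
 knob 804 [[-11.3, -46.9, 131.1], [-8.1, -36.9, 152.7], [43.8, -7.2, 178.5]]
 stem 29 [ 18.  -17.7 103.4]
side plate 650 [[-41.7, -38.6, 87.6], [-5.4, -5.9, 89.1], [42.9, 36.9, 91.7]]
 knob 829 [[-9.6, -47.3, 129.0], [7.2, -41.0, 150.2], [48.2, -9.4, 178.4]]
 stem 76 [ 22.7 -21.6 112.5]
```

The fore_aft angle is about 0.265 with 3 N of force. I'll back straight off, rise, and look.

Emit:
servo_tool:
  grip: [1,1,1,1,1,1,1,1,1]
  translation:
    - [0.01,0,0]
    - [0.03,0,0]
    - [0.055,0,0]
    - [0.075,0,0]
    - [0.075,0,-0.02]
    - [0.075,0,-0.05]
    - [0.075,0,-0.08]
    - [0.075,0,-0.1]
    - [0.075,0,-0.1]
  turn: [0,0,0,0,0,0,0,0,0]

```text
time_s: 10.25
tcp_pos: [0.3583, -0.3802, 0.2361]
eef_rot: [-179.6, 0.4, -175.1]
contact_force: [0.1, -0.5, 0.7]
gripper_width: 0.0006
```

Emit:
servo_tool:
  grip: [1,1,1,1]
  translation:
    - [0,0,0]
    - [0,0,0]
    - [0,0,0]
    - [0,0,0]
  turn: [0,0,0,0]

```text
time_s: 10.58
tcp_pos: [0.3559, -0.378, 0.2296]
eef_rot: [180.0, -0.1, -175.1]
contact_force: [-0.0, -0.7, 0.8]
gripper_width: 0.0001
```

```bash
python3 where.py 0 -26 131; python3 snap.py 12; python3 knob.py 12
```

```text
t 10.5833 mill mm [-73.3 -25.  229.6] rot [ 1.7995e+02 -7.0000e-02 -1.7514e+02] F [-0.  -0.7  0.8] w 0.0001
tool delta [-0.0734 -0.0011  0.0985]
scene plate 1047 [[-43.8, -36.5, 87.6], [-7.7, 0.2, 89.2], [41.6, 37.4, 92.0]]
 knob 518 [[12.4, -42.3, 127.3], [20.2, -29.7, 149.9], [47.3, -8.9, 159.7]]
 stem 83 [ 20.2 -19.  111.1]
side plate 666 [[-42.2, -38.9, 87.5], [-4.1, -7.5, 89.2], [43.2, 36.8, 91.6]]
 knob 459 [[14.1, -44.9, 126.8], [26.7, -38.7, 147.3], [49.3, -12.6, 159.5]]
 stem 78 [ 22.9 -21.6 112.4]
```

View pics/v12.png

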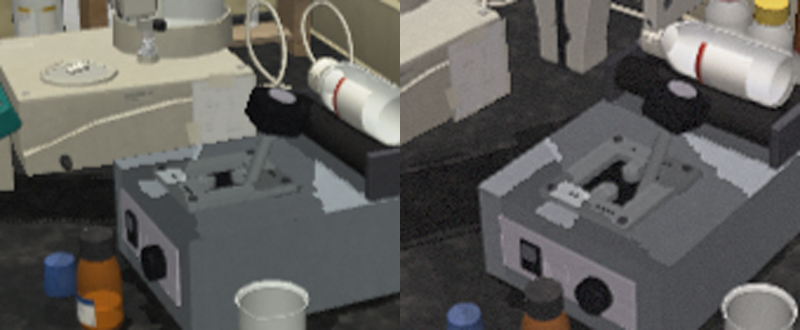

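The lever is home in the far-right slot, with fore_aft at about 0.26 and across at about 0.21. The fingers are well clear, and the three loose items look unmoved. Handing in.

```bash
python3 -c "
from plant import order
print(order.close_job())"
```

```text
the job is handed in; nothing more can be done
None
```

The lever is in third gear and the job is handed in; the interface reports no verdict. With closed fingertips I pushed the knob from its near side to the middle of the gate, then from its left side across, then from its near side into the third slot. The robot's clock read about 10.6 s before the hand-in.

- **Lever position:** after I backed off, the side view gave fore_aft about 0.265 rad and the scene view about 0.255 rad (0.22 needed). Across was about 0.21 rad (0.16 needed).
- **Forces:** the readings at the end of each pushing move were about 4 N or less; I did not see the peaks within a move. The fingers stayed shut throughout, so the knob could not be pinched.
- **Clearance:** the fingers ended about 23 cm above the worktop and roughly 8 cm back from the knob, with no contact force beyond noise.
- **Loose items:** the beaker, dropper bottle and stopper looked unmoved in the last pictures, but I checked them only by eye.

No checks failed. The two cameras differed by 1–2 mm throughout.

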